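# Show the warm colour row, then touch the matching paint pot

### The arm

A 6-joint arm with a two-finger parallel gripper is mounted at the origin on the work surface. World frame = base frame: x ahead of the robot, y to its left, z up, the work surface at z = 0. Lengths are in m, angles in rad, forces in N, time in s.
With the tool pointing down it reaches from about 0.35 to 0.975 m from the base axis. Payload 7.1 kg.
Tool frame: the origin (TCP) lies on the centre line of the jaws, within the pads' length; the fingertips stand 19 mm ahead of it and the grasp point (between the pads) is the TCP; z points along the fingers, y is the direction in which the jaws open and shut (so a half turn about z gives the same grasp; the last joint's range is limited). The gripper opens to 88 mm and grips with 3 to 60 N. Pads are 20 mm wide; open, the fingers measure 115 mm over their backs; the gripper's body (75 mm by 178 mm) begins 61 mm behind the grasp point.
Start: joints at [-1.305, 0.423, 1.63, -0, 1.089, -0.019], TCP at [0.176, -0.6, 0.242] pointing down, gripper open.
Joint ranges: [-3, 3], [-0.9, 2.11], [0.09, 2.58], [-1.31, 4.45], [0.11, 2.69], [-2.54, 2.54]. Speed limits (rad/s): [2.39, 2.39, 3.01, 3.14, 3.14, 3.14].

### API

Orientations are given as a rotation vector (axis times angle).
In Python, from plant import manip, eyes, close_job gives the robot as it stands. Calls block until the motion is done:
- manip.move_ptp(position, orientation): joint-space move of the TCP to a pose.
- manip.movel(position, rotation=None, velocity=0.15, guard=None): straight line of the TCP; rotation=None keeps the orientation; velocity is the mean speed in m/s. With guard (N) it stops when the force on the tool has changed by that much, and returns True; else False.
- manip.goto_joints(angles): joint-space move.
- manip.open_jaws() and manip.gripper_close(force=None): open the fingers fully, or close them until they stop; force is the grip in N (None keeps the last).
- manip.sleep(seconds).
- manip.solve_ik(position, orientation): joint angles nearest the present ones, or None.
- manip.state(): the state.
- eyes.capture(name): name is "scene" or "top" or "wrist"; returns the picture (384x512x3 uint8, red, green, blue); there is no depth.
- eyes.camera_model(name): a dict with "camera_matrix" (3x3 intrinsics, pixels), "extrinsics" (4x4, takes a point from camera to world coordinates); the wrist camera has in their place "mount" (4x4, takes a point from camera to tool coordinates, whose origin is the TCP and whose axes are the flange's). Camera axes: x right, y up, looking along -z (the intrinsics and any distortion apply to the point x, -y, -z); pixel columns grow to the right and rows downward; lengths in m; the calibration is good to about 2 mm. A picture is of the moment at which its call begins: read the wrist's pose just before it. camera_model takes no time and is no camera call.
A pose or a line that the arm cannot do raises manip.IKError and nothing moves.
- close_job(): hands the job in, once; it reports no verdict.
The state is a dict: "time": time; "joints": joint angles; "joint_vel": joint speeds; "joint_torque": joint torques, N m; "position": TCP position; "ee_rot": TCP orientation; "force": force on the tool from outside, world axes, zero at the start; "ft_torque": the same for the moment, N m; "finger_gap": finger opening in m.
Only numpy, scipy, OpenCV 4.12 (cv2) and the standard library are available. Lean on these libraries where they do the work, as an engineer would, in place of code of your own. Each camera call takes 0.05 s, during which the arm holds its last target.

### The job

Show the customer the warm colours on their freshly painted board: with the closed fingertips pointing down, follow the curved row of swatches from the yellow one to the deep red one, staying only one to two centimetres above it all the way, without touching the wet paint. Then rest the fingertips lightly on the middle of the press-top of the red pot that matches, and finish while still touching it. Pick nothing up, touch no other pot, and leave everything where it stands.

Things in the scene. Friction and masses are not known exactly. Their poses are not given: they have to be found in the camera images.
- warm: Board with the warm colours, the one to trace: flat wooden board 130 x 270 x 6 mm with white paper on it, fixed to the counter, wet paint on top. Origin at the centre of its underside, z up; the row runs along its long side, its local y axis. It may lie left or right, turned a little. Touching it smears the paint.
- warm_1 (a point): Centre of the yellow swatch, number 1 of 5 on the warm board: painted disc 32 mm across, the point lies on the paper surface 7 mm above the counter. The five lie on a shallow arc, 50 mm apart along the board, the middle one 30 mm off the straight line between the end ones.
- warm_2 (a point): Centre of the golden yellow swatch, number 2 of 5 on the warm board: painted disc 32 mm across, the point lies on the paper surface 7 mm above the counter. The five lie on a shallow arc, 50 mm apart along the board, the middle one 30 mm off the straight line between the end ones.
- warm_3 (a point): Centre of the orange swatch, number 3 of 5 on the warm board: painted disc 32 mm across, the point lies on the paper surface 7 mm above the counter. The five lie on a shallow arc, 50 mm apart along the board, the middle one 30 mm off the straight line between the end ones.
- warm_4 (a point): Centre of the orange-red swatch, number 4 of 5 on the warm board: painted disc 32 mm across, the point lies on the paper surface 7 mm above the counter. The five lie on a shallow arc, 50 mm apart along the board, the middle one 30 mm off the straight line between the end ones.
- warm_5 (a point): Centre of the deep red swatch, number 5 of 5 on the warm board: painted disc 32 mm across, the point lies on the paper surface 7 mm above the counter. The five lie on a shallow arc, 50 mm apart along the board, the middle one 30 mm off the straight line between the end ones.
- warm_1to2 (a point): Point on the thin grey curved line, half-way between warm swatches 1 and 2, on the paper surface 7 mm above the counter.
- warm_2to3 (a point): Point on the thin grey curved line, half-way between warm swatches 2 and 3, on the paper surface 7 mm above the counter.
- warm_3to4 (a point): Point on the thin grey curved line, half-way between warm swatches 3 and 4, on the paper surface 7 mm above the counter.
- warm_4to5 (a point): Point on the thin grey curved line, half-way between warm swatches 4 and 5, on the paper surface 7 mm above the counter.
- cool: Board with the cool colours (light green to navy), same size and also wet; not to be touched. Fixed. Origin at the centre of its underside.
- pot_red: Loose red (the deep red of the last warm swatch) press-top paint pot, about 0.23 kg: red body 52 mm across with a paper band, white collar, red press-top; 50.5 mm high in all. Origin at the centre of its underside, z up. The four pots stand in a row beyond the boards in any order.
- pot_yellow: Loose yellow press-top paint pot, about 0.23 kg: yellow body 52 mm across with a paper band, white collar, yellow press-top; 50.5 mm high in all. Origin at the centre of its underside, z up. The four pots stand in a row beyond the boards in any order.
- pot_blue: Loose blue press-top paint pot, about 0.23 kg: blue body 52 mm across with a paper band, white collar, blue press-top; 50.5 mm high in all. Origin at the centre of its underside, z up. The four pots stand in a row beyond the boards in any order.
- pot_green: Loose green press-top paint pot, about 0.23 kg: green body 52 mm across with a paper band, white collar, green press-top; 50.5 mm high in all. Origin at the centre of its underside, z up. The four pots stand in a row beyond the boards in any order.
- pot_red_top (a point): Centre of the top face of the red pot's press-top: a disc 34 mm across, 50.5 mm above the counter. It is sprung: it gives straight down about 1.2 mm per newton after the first 0.7 N, 5 mm at most, then stops hard, and comes up again when let go.
- brush: Loose paint brush, 190 mm long, 11 mm thick, lying at the left, beside the boards. Origin under its middle, x along it.
- cup: Loose white cup, 72 mm wide, 75 mm high, to the robot's right. Origin at the centre of its underside.
- eraser: Loose pink eraser, 45 x 22 x 13 mm, to the robot's left. Origin at the centre of its underside.
- panset: Loose white watercolour tray, 85 x 115 x 16 mm, at the robot's right. Origin at the centre of its underside.

How it is judged:
On the way, in this order (a step that is already met when the one before it is completed fails the run):
1. the fingertips point down close above the yellow swatch (horizontal distance between the grasp point and warm_1 below 0.015 m and z of the grasp point in the frame of warm_1 below 0.05 m and (angle between the grasp point's own z axis and vertical below 0.4 rad or angle between the grasp point's own z axis and vertical above 2.74 rad)), for 0.05 s.
2. they stay close above the line between the yellow and the golden yellow swatch (horizontal distance between the grasp point and warm_1to2 below 0.017 m and z of the grasp point in the frame of warm_1to2 below 0.05 m and (angle between the grasp point's own z axis and vertical below 0.4 rad or angle between the grasp point's own z axis and vertical above 2.74 rad)), for 0.05 s.
3. the fingertips point down close above the golden yellow swatch (horizontal distance between the grasp point and warm_2 below 0.015 m and z of the grasp point in the frame of warm_2 below 0.05 m and (angle between the grasp point's own z axis and vertical below 0.4 rad or angle between the grasp point's own z axis and vertical above 2.74 rad)), for 0.05 s.
4. they stay close above the line between the golden yellow and the orange swatch (horizontal distance between the grasp point and warm_2to3 below 0.017 m and z of the grasp point in the frame of warm_2to3 below 0.05 m and (angle between the grasp point's own z axis and vertical below 0.4 rad or angle between the grasp point's own z axis and vertical above 2.74 rad)), for 0.05 s.
5. the fingertips point down close above the orange swatch (horizontal distance between the grasp point and warm_3 below 0.015 m and z of the grasp point in the frame of warm_3 below 0.05 m and (angle between the grasp point's own z axis and vertical below 0.4 rad or angle between the grasp point's own z axis and vertical above 2.74 rad)), for 0.05 s.
6. they stay close above the line between the orange and the orange-red swatch (horizontal distance between the grasp point and warm_3to4 below 0.017 m and z of the grasp point in the frame of warm_3to4 below 0.05 m and (angle between the grasp point's own z axis and vertical below 0.4 rad or angle between the grasp point's own z axis and vertical above 2.74 rad)), for 0.05 s.
7. the fingertips point down close above the orange-red swatch (horizontal distance between the grasp point and warm_4 below 0.015 m and z of the grasp point in the frame of warm_4 below 0.05 m and (angle between the grasp point's own z axis and vertical below 0.4 rad or angle between the grasp point's own z axis and vertical above 2.74 rad)), for 0.05 s.
8. they stay close above the line between the orange-red and the deep red swatch (horizontal distance between the grasp point and warm_4to5 below 0.017 m and z of the grasp point in the frame of warm_4to5 below 0.05 m and (angle between the grasp point's own z axis and vertical below 0.4 rad or angle between the grasp point's own z axis and vertical above 2.74 rad)), for 0.05 s.
9. the fingertips point down close above the deep red swatch (horizontal distance between the grasp point and warm_5 below 0.015 m and z of the grasp point in the frame of warm_5 below 0.05 m and (angle between the grasp point's own z axis and vertical below 0.4 rad or angle between the grasp point's own z axis and vertical above 2.74 rad)), for 0.05 s.
10. the fingertips rest on the press-top of the red pot (contact force between pot_red and the fingers above 0.3 N and horizontal distance between the grasp point and pot_red_top below 0.017 m), for 0.2 s.
At the end, for the whole second after the job is handed in: The middle of the fingertips rests on the red pot's press-top, within 17 mm of its centre, with 0.3 to 15 N; the pots stand upright and at rest, and every pot and bystander is within 12 mm of its starting place (all of step 10 and contact force between pot_red and the fingers below 15 N and linear speed of pot_red below 0.02 m/s and distance of each of pot_red, pot_yellow, pot_blue, pot_green, brush, cup, eraser, panset from where it was at the start of the episode below 0.012 m and angle between each of pot_red, pot_yellow, pot_blue, pot_green's own z axis and vertical below 0.1 rad); the arm keeps its last pose, push and grip.
It fails at once if a wet colour board is touched (contact force between any of warm, cool and the fingers above 0.2 N or contact force between any of warm, cool and the arm above 0.2 N).
It fails at once if a pot is pushed away, tipped or lifted (distance of any of pot_red, pot_yellow, pot_blue, pot_green from where it was at the start of the episode above 0.012 m or angle between any of pot_red, pot_yellow, pot_blue, pot_green's own z axis and vertical above 0.15 rad).
It fails at once if the red pot is pressed hard (over 20 N) (contact force between pot_red and the fingers above 20 N).
It fails at once if another pot is touched (contact force between any of pot_yellow, pot_blue, pot_green and the fingers above 0.3 N or contact force between any of pot_yellow, pot_blue, pot_green and the arm above 0.3 N).
It fails at once if the brush, cup, eraser or watercolour tray is disturbed (distance of any of brush, cup, eraser, panset from where it was at the start of the episode above 0.012 m).
It also fails if it takes over 48 s, if anything falls off the work surface, if the arm or the gripper's body presses on something with over 40 N, if the wrist force passes 120 N, or if a joint passes its speed limit or range.

## Working session

There is one attempt and no reset: what is moved stays moved. The work goes in short steps, each a Python script; the robot and the scene stay as the last script left them, time stands still between calls to the robot, and variables do not carry over. Pictures are saved under pics/ and viewed, and the job is handed in when it is done.

```bash
ls; mkdir -p pics; python3 - <<'E'
from plant import manip, eyes
import cv2, numpy as np
for n in ("scene","top"):
    im=eyes.capture(n); cv2.imwrite(f"pics/{n}0.png",im[:,:,::-1])
    print(n,eyes.camera_model(n))
print(eyes.camera_model("wrist")); s=manip.state();print(s)
E
```

```text
pics
scene {'camera_matrix': array([[358.28323995,   0.        , 249.40393675],
       [  0.        , 358.28323995, 189.43237052],
       [  0.        ,   0.        ,   1.        ]]), 'extrinsics': array([[-0.78356948, -0.34307284,  0.51799603,  1.12077224],
       [ 0.62119745, -0.41714694,  0.66340196,  0.75465936],
       [-0.01151473,  0.84159935,  0.53997958,  0.70818738],
       [ 0.        ,  0.        ,  0.        ,  1.        ]])}
top {'camera_matrix': array([[400.11680486,   0.        , 253.92522063],
       [  0.        , 400.11680486, 185.32183674],
       [  0.        ,   0.        ,   1.        ]]), 'extrinsics': array([[-0.00974816,  0.98780958, -0.15536153,  0.34018661],
       [-0.99994395, -0.01027171, -0.00256741, -0.02039409],
       [-0.00413194,  0.15532779,  0.98785434,  1.28228217],
       [ 0.        ,  0.        ,  0.        ,  1.        ]])}
{'camera_matrix': array([[315.90979005,   0.        , 255.27804141],
       [  0.        , 315.90979005, 191.84699212],
       [  0.        ,   0.        ,   1.        ]]), 'mount': array([[-6.57410620e-04,  9.67572179e
[... 294 characters left out ...]
00e+00]])}
{'time': 0.1, 'joints': array([-1.30499894e+00,  4.23767137e-01,  1.63060276e+00,  8.22206525e-06,
        1.08856194e+00, -1.90011454e-02]), 'joint_vel': array([ 6.56556136e-04, -1.23933594e-03, -3.21389717e-03,  9.60155010e-05,
        8.76760292e-04,  2.77675676e-04]), 'joint_torque': array([ 6.09368672e-04, -5.45613742e+01, -2.74325037e+01,  6.45380630e-02,
        1.87882315e-02, -4.12063412e-05]), 'position': array([ 0.17550694, -0.59936947,  0.24098195]), 'ee_rot': array([-3.10847894e+00, -4.45655445e-01,  2.47464267e-04]), 'force': array([-0.21904744, -0.00691256,  0.67943002]), 'ft_torque': array([-0.01844538,  0.03578397,  0.02094581]), 'finger_gap': 0.08767474517223493}
```

View pics/top0.png

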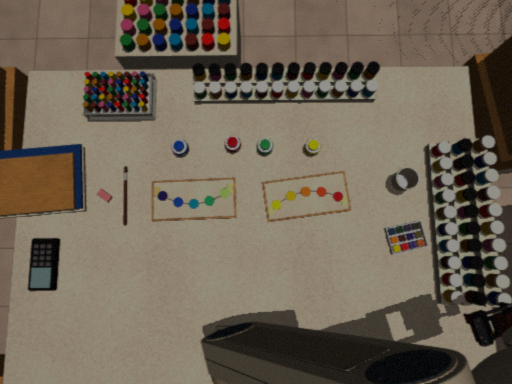

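View pics/scene0.png

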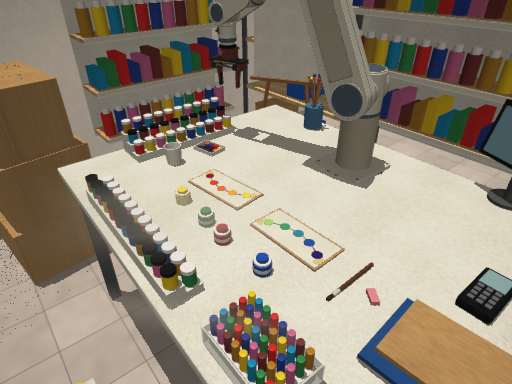

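The top view shows the warm board with yellow at about (276,205) and deep red at (338,196). The red pot is at (233,144), between blue (180,148) and green (265,146). I'll enlarge it for precise pixels.

```bash
python3 - <<'E'
import cv2
im=cv2.imread("pics/top0.png")
cv2.imwrite("pics/crop1.png",cv2.resize(im[165:225,255:355],None,fx=8,fy=8,interpolation=cv2.INTER_CUBIC))
cv2.imwrite("pics/crop2.png",cv2.resize(im[125:165,215:285],None,fx=11,fy=11,interpolation=cv2.INTER_CUBIC))
E
```

```text
(no output)
```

View pics/crop1.png

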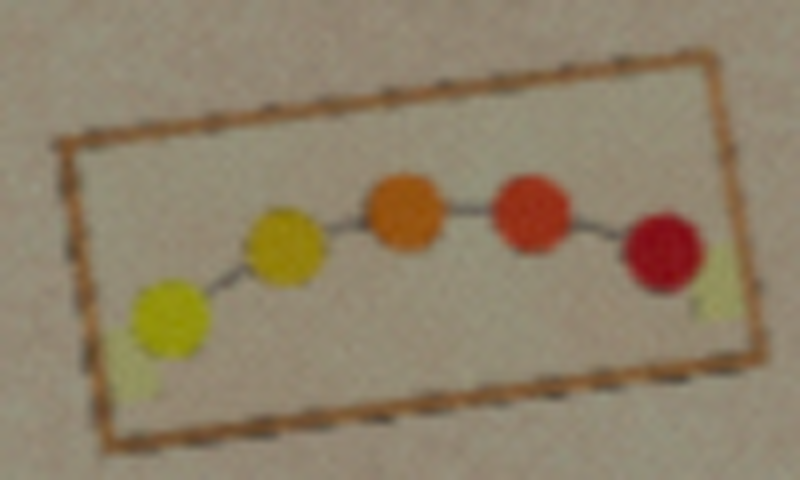

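View pics/crop2.png

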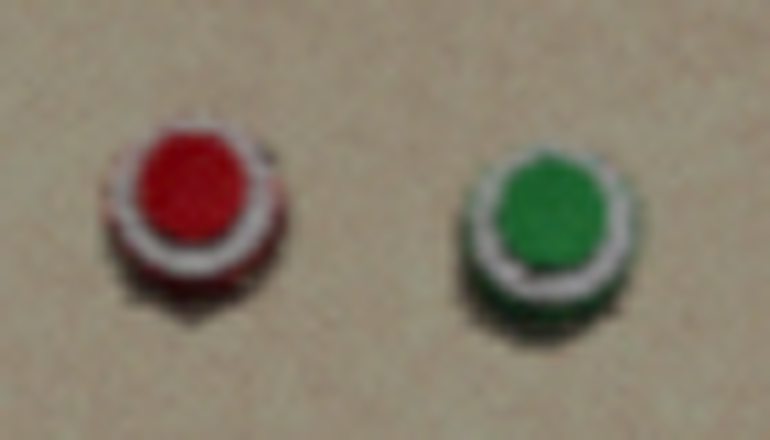

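```bash
cat > h.py <<'E'
import numpy as np, cv2
from scipy.spatial.transform import Rotation as R
from scipy.optimize import least_squares
def rays(K,T,uv):
    uv=np.atleast_2d(uv).astype(float)
    d=np.c_[(uv[:,0]-K[0,2])/K[0,0],-(uv[:,1]-K[1,2])/K[1,1],-np.ones(len(uv))]
    return d@T[:3,:3].T
def onplane(K,T,uv,z):
    d=rays(K,T,uv); o=T[:3,3]; return o+d*((z-o[2])/d[:,2])[:,None]
Rr=(100**2+30**2)/60
def arc(y): y=np.asarray(y,float); return np.c_[np.sqrt(Rr**2-y**2)-(Rr-30),y]/1000
def fit(P):  # P: 5x2 world; order 1..5
    A=arc([100,50,0,-50,-100])   # rotation sign solved by fit
    def tr(p,Q): c,s=np.cos(p[2]),np.sin(p[2]); return Q@np.array([[c,s],[-s,c]])+p[:2]
    r=least_squares(lambda p:(tr(p,A)-P).ravel(),[P[2,0],P[2,1],0])
    return r.x,np.linalg.norm(r.fun.reshape(5,2),axis=1),lambda ys:tr(r.x,arc(ys))
E
python3 - <<'E'
from h import *
from plant import eyes
m=eyes.camera_model("top");K,T=m["camera_matrix"],m["extrinsics"]
c=np.array([(172,319),(286,247),(405,212),(532,213),(664,252)])
P=onplane(K,T,(c+.5)/8-.5+[255,165],.007)
x,e,f=fit(P[:,:2]);print(P.round(4),x,e)
print(np.linalg.norm(np.diff(P,axis=0),axis=1))
q=np.array([(192,186),(552,210)]);print(onplane(K,T,(q+.5)/11-.5+[215,125],.0505))
E
```

```text
[[ 0.4781 -0.0873  0.007 ]
 [ 0.5066 -0.1336  0.007 ]
 [ 0.5203 -0.1818  0.007 ]
 [ 0.5194 -0.2329  0.007 ]
 [ 0.5031 -0.2852  0.007 ]] [ 0.49043124 -0.18609524  0.1266219 ] [5.23020658e-04 2.79049356e-04 5.04246687e-04 1.49532063e-04
 8.28568306e-05]
[0.05440807 0.05008795 0.05103347 0.05485408]
[[ 0.67547584  0.0509738   0.0505    ]
 [ 0.6672287  -0.05271462  0.0505    ]]
```

The swatch fit leaves at most 0.5 mm residual. Next I'll close the jaws and check it from the wrist camera.

```bash
cat >> h.py <<'E'
ROT=(R.from_euler('z',1.2)*R.from_rotvec([np.pi,0,0])).as_rotvec()
E
python3 - <<'E'
from h import *
from plant import manip,eyes
print(manip.solve_ik([.42,-.22,.3],ROT))
manip.gripper_close(5)
m=eyes.camera_model("wrist");K=m["camera_matrix"]
for i,p in enumerate([[.48,-.27,.28],[.62,-.03,.28]]):
    manip.move_ptp(p,ROT)
    manip.sleep(.3)
    s=manip.state(); T=np.eye(4);T[:3,:3]=R.from_rotvec(s["ee_rot"]).as_matrix();T[:3,3]=s["position"];T=T@m["mount"]
    im=eyes.capture("wrist");np.save(f"pics/T{i}.npy",T);cv2.imwrite(f"pics/w{i}.png",im[:,:,::-1])
    print(s["time"],s["position"],s["finger_gap"],s["force"])
E
```

```text
[-5.07614491e-01  1.26143856e-01  1.89386443e+00 -4.44089210e-16
  1.12158436e+00 -1.36818164e-01]
3.3917 [ 0.47974978 -0.2705193   0.27991006] 0.0002737049710682411 [ 0.44434545 -0.18960701  0.83034649]
4.8167 [ 0.61981656 -0.03103649  0.28013032] 0.0007226791899014124 [ 0.02530028  0.58574576 -0.21436554]
```

View pics/w0.png

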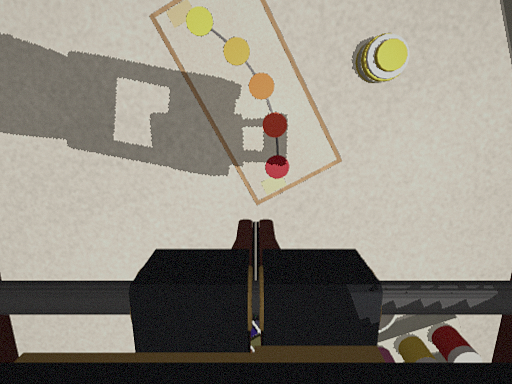

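View pics/w1.png

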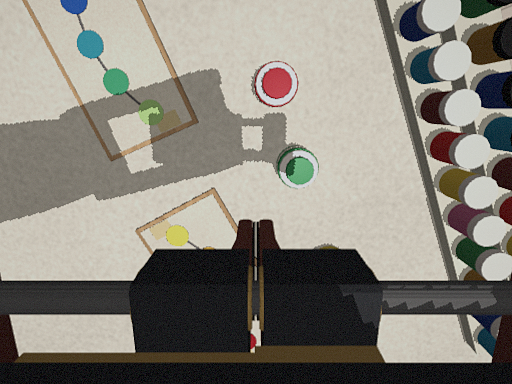

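The wrist views show yellow (199,21), golden (236,51), orange (262,86), orange-red (275,125) and deep red (277,167). The red press-top is at (277,83).

```bash
python3 - <<'E'
from h import *
from plant import eyes
K=eyes.camera_model("wrist")["camera_matrix"]
P=onplane(K,np.load("pics/T0.npy"),[(199,21),(236.5,51),(261.5,86),(275,125),(277,167)],.007)
x,e,f=fit(P[:,:2]);print(P.round(4),x,e)
print(onplane(K,np.load("pics/T1.npy"),[(277,83),(301,168)],.0505))
E
```

```text
[[ 0.4803 -0.088   0.007 ]
 [ 0.5095 -0.135   0.007 ]
 [ 0.5234 -0.1841  0.007 ]
 [ 0.5224 -0.2351  0.007 ]
 [ 0.5057 -0.2876  0.007 ]] [ 0.49318655 -0.18787601  0.12659891] [0.00068275 0.00036904 0.00041088 0.00052708 0.00050447]
[[ 0.6789899   0.04960318  0.0505    ]
 [ 0.67214456 -0.05142844  0.0505    ]]
```

```bash
python3 - <<'E'
from h import *
from plant import manip,eyes
p=np.array([.4918,-.187,.1266]);c,s=np.cos(p[2]),np.sin(p[2])
W=arc(np.arange(100,-101,-25))@np.array([[c,s],[-s,c]])+p[:2]; print(W.round(4))
manip.move_ptp([*W[0],.14],ROT)
manip.movel([*W[0],.06],velocity=.1); manip.sleep(.1); print(manip.state()["position"],manip.state()["force"])
manip.movel([*W[0],.041],velocity=.04); manip.sleep(.2)
st=manip.state();print(st["time"],st["position"])
cv2.imwrite("pics/s1.png",eyes.capture("scene")[:,:,::-1]); cv2.imwrite("pics/ws1.png",eyes.capture("wrist")[:,:,::-1])
np.save("W.npy",W)
E
python3 -c "
import cv2;im=cv2.imread('pics/s1.png');cv2.imwrite('pics/s1c.png',cv2.resize(im[130:250,160:320],None,fx=5,fy=5,interpolation=cv2.INTER_CUBIC))"
```

```text
[[ 0.4792 -0.0878]
 [ 0.496  -0.1109]
 [ 0.5083 -0.1345]
 [ 0.5167 -0.1586]
 [ 0.5216 -0.1832]
 [ 0.523  -0.2082]
 [ 0.5209 -0.2337]
 [ 0.515  -0.2597]
 [ 0.5044 -0.2862]]
[ 0.47970993 -0.08787736  0.06062118] [-0.33756104  0.25902852 -0.34379008]
7.5833 [ 0.47936928 -0.08784064  0.04117674]
```

View pics/s1c.png

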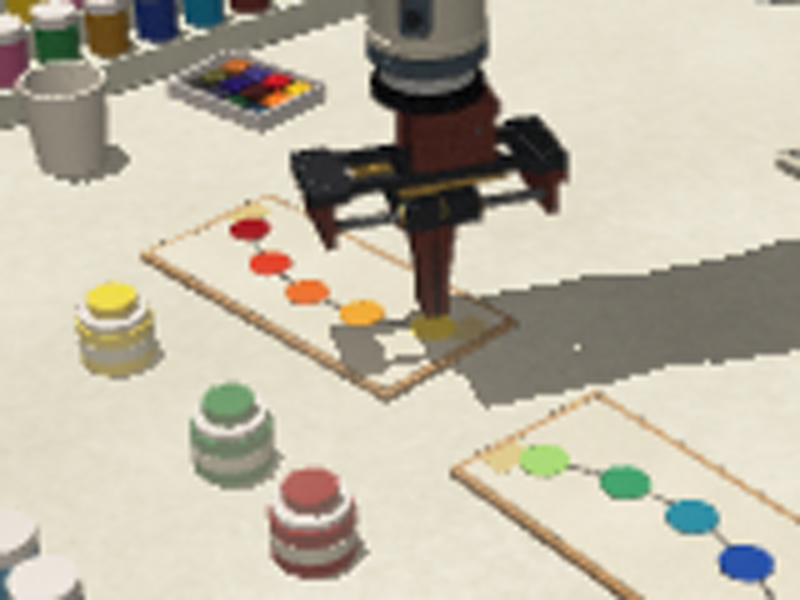

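View pics/ws1.png

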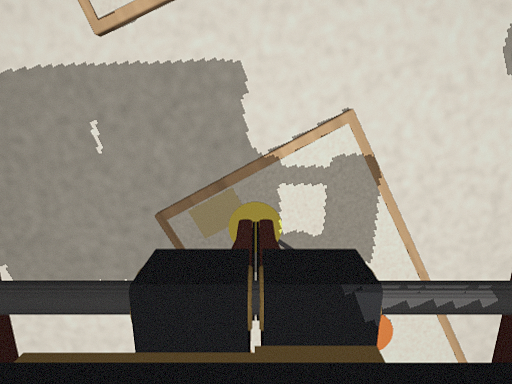

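The fingertips hover just above the yellow swatch, with tips at about (435,318) in the crop and centred. Now I'll trace.

```bash
python3 - <<'E'
from h import *
from plant import manip,eyes
W=np.load("W.npy")
for w in W[1:]:
    manip.movel([*w,.041],velocity=.05); manip.sleep(.1); st=manip.state(); print(st["time"],(st["position"][:2]-w).round(4),st["position"][2].round(4))
cv2.imwrite("pics/w5.png",eyes.capture("wrist")[:,:,::-1])
manip.movel([*W[-1],.15],velocity=.1)
t=[.6772,.0503]
manip.move_ptp([*t,.15],ROT)
manip.movel([*t,.085],velocity=.08); manip.sleep(.3)
st=manip.state();print(st["time"],st["position"],st["force"])
for n in("scene","wrist","top"):cv2.imwrite(f"pics/p_{n}.png",eyes.capture(n)[:,:,::-1])
im=cv2.imread('pics/p_scene.png');cv2.imwrite('pics/p_sc.png',cv2.resize(im[150:270,160:320],None,fx=5,fy=5,interpolation=cv2.INTER_CUBIC))
E
```

```text
8.5083 [-0.0003  0.0002] 0.0409
9.2917 [-0.0003  0.0002] 0.0409
10.05 [-0.0002  0.0001] 0.0409
10.8 [-0.0002  0.0002] 0.0409
11.55 [-0.0001  0.0001] 0.0409
12.3083 [-0.0001  0.0001] 0.041
13.0917 [-0.      0.0001] 0.041
13.9167 [0.     0.0002] 0.041
17.875 [0.67742374 0.05030731 0.08546114] [-0.41828609 -0.01204895 -0.51173086]
```

View pics/w5.png

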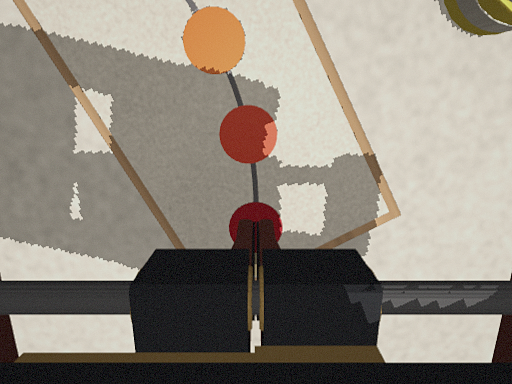

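View pics/p_sc.png

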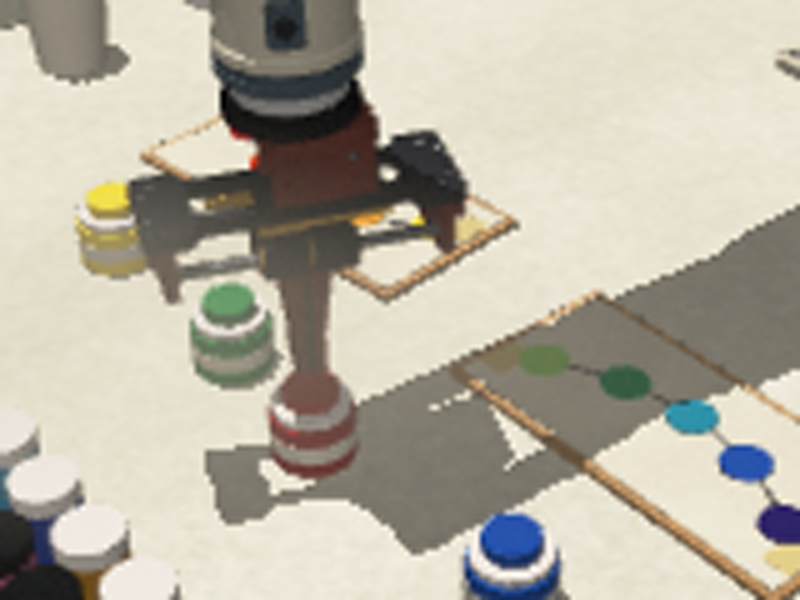

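View pics/p_wrist.png

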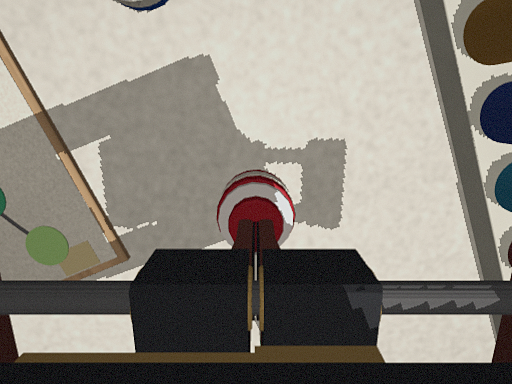

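The trace stayed within 0.3 mm of the commanded line. The tips are now centred over the red pot, so I'll press lightly in small steps.

```bash
python3 - <<'E'
from h import *
from plant import manip,eyes
t=[.6772,.0503]
def f():
    F=[]
    for _ in range(8): F.append(manip.state()["force"]); manip.sleep(.03)
    return np.mean(F,0)
b=f(); print("base",b)
manip.movel([*t,.073],velocity=.03); manip.sleep(.2); b=f(); print("base",b)
z=.073
while z>.0645:
    z-=.001; g=manip.movel([*t,z],velocity=.01,guard=8); manip.sleep(.15)
    d=f()-b; st=manip.state(); print(round(st["time"],2),round(z,4),st["position"].round(4),d.round(2),g)
    if g or d[2]>2.6: break
E
```

```text
base [ 0.17362867 -0.01373347 -0.14576012]
base [0.08523972 0.27808974 0.16987633]
19.98 0.072 [0.6772 0.0503 0.072 ] [ 0.03 -0.31  0.03] False
20.64 0.071 [0.6772 0.0503 0.071 ] [ 0.18 -0.2  -0.2 ] False
21.31 0.07 [0.6772 0.0503 0.07  ] [-0.21 -0.25 -0.19] False
21.98 0.069 [0.6773 0.0503 0.0691] [-0.16 -0.33  0.96] False
22.64 0.068 [0.6772 0.0503 0.068 ] [-0.16 -0.15  2.01] False
23.31 0.067 [0.6773 0.0503 0.0671] [-0.12 -0.12  2.85] False
```

Contact began at z ≈ 0.0695 as expected, and the force is now about 2.9 N. One last look before handing in.

```bash
python3 - <<'E'
from h import *
from plant import manip,eyes
manip.sleep(.5)
a=eyes.capture("top");cv2.imwrite("pics/end_top.png",a[:,:,::-1])
s=eyes.capture("scene");cv2.imwrite("pics/end_s.png",s[:,:,::-1])
st=manip.state();print(st["time"],st["position"],st["force"],np.abs(st["joint_vel"]).max())
E
python3 -c "
import cv2,numpy as np
a=cv2.imread('pics/end_top.png')[100:260,80:440];b=cv2.imread('pics/top0.png')[100:260,80:440]
cv2.imwrite('pics/end_cmp.png',cv2.resize(np.vstack([b,a]),None,fx=1.8,fy=1.8))"
```

```text
23.9083 [0.6772784  0.05031508 0.06702852] [0.03799363 0.93464968 3.80027043] 0.0016793948546347623
```

View pics/end_cmp.png

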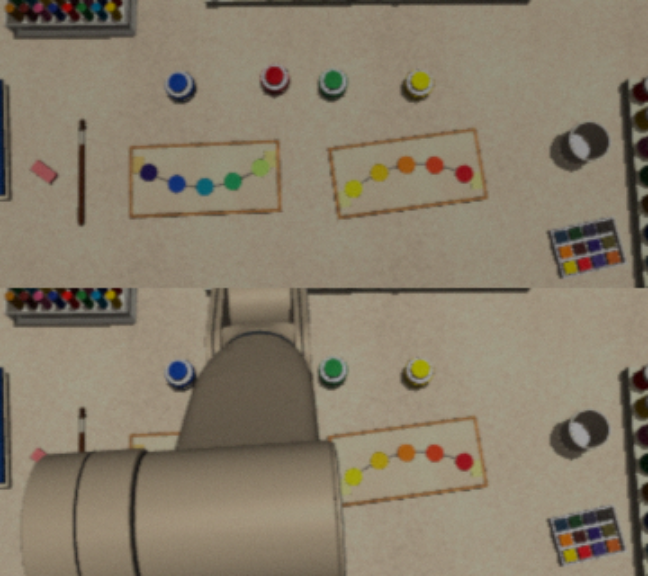

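View pics/end_s.png

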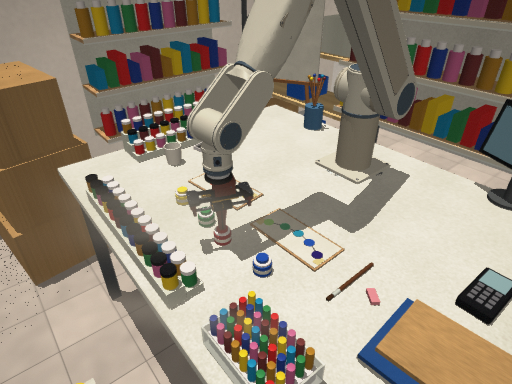

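Nothing has visibly moved, and the fingertips rest on the red pot (scene view, about (222,230)).

```bash
python3 -c "
from plant import close_job
close_job()"
```

```text
the job is handed in; nothing more can be done
```

I traced the warm row from yellow to deep red with closed fingertips pointing down, then rested them on the red pot's press-top. The job was handed in while still touching it, at about 24 s of the 48 s allowed; no verdict was reported.

- **Trace:** the tips stayed about 15 mm above the paper. At each of the nine points I checked, the arm was within 0.5 mm of its commanded position. I never felt or saw any contact with the board.
- **Position measurements:** the top and wrist cameras disagreed by up to about 4 mm for the swatches and the pot (calibration is good to about 2 mm). I used values in between, which is well inside the 15–17 mm tolerances.
- **Press-top:** contact began at the expected height. The averaged force was about 2.9 N, with the last single reading at 3.8 N and roughly 0.5 N of sensor noise. The press was about 2.5 mm deep.
- **Surroundings:** the final pictures show the other pots, brush, eraser, cup and tray where they started. In the top view the arm hid the red pot and parts of the brush and eraser, so I checked those by eye in the scene view.

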